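# Transfer four sample containers from the heating block to the rack in reverse order

### The job

Move the four capped sample containers from the aluminium inserts of the dark block into the grey rack, one to each cell, in reverse order: the one nearest the thumb tab on the block goes in the cell farthest from the thumb tab on the rack, the next one in the cell beside it, and so on. Keep them upright all the way, set them down gently without dropping them, and leave each standing on the floor of its cell, let go and at rest.

Things in the scene. Friction and masses are not known exactly. Their poses are not given: they have to be found in the camera images.
- tube: Slim amber tube, the tallest and thinnest: body 24 mm diameter, 92 mm tall overall, round white cap 26 mm in diameter. About 50 g. Screw cap on top 22 mm high, easily gripped from above by the cap. Origin: centre of the underside; z up. Loose; at the start stands upright in a hole of its own insert on the source block, underside 12 mm above the bench. 
- jar: Squat wide amber jar, the shortest: body 36 mm diameter, 56 mm tall overall, wide round white cap 38 mm in diameter. About 80 g. Screw cap on top 22 mm high, easily gripped from above by the cap. Origin: centre of the underside; z up. Loose; at the start stands upright in a hole of its own insert on the source block, underside 12 mm above the bench. 
- bottle: Amber bottle with a sloping shoulder: body 32 mm diameter up to 38 mm, neck 18 mm, 76 mm tall overall, small round white cap 22 mm in diameter. About 80 g. Screw cap on top 22 mm high, easily gripped from above by the cap. Origin: centre of the underside; z up. Loose; at the start stands upright in a hole of its own insert on the source block, underside 12 mm above the bench. 
- flask: Square-bodied amber flask: body 30 x 30 mm, 40 mm tall to its flat shoulder, 67 mm tall overall, round white cap 30 mm in diameter. About 70 g. Screw cap on top 22 mm high, easily gripped from above by the cap. Origin: centre of the underside; z up. Loose; at the start stands upright in a hole of its own insert on the source block, underside 12 mm above the bench. 
- insert_tube: Aluminium insert, 54 x 54 x 24 mm, fixed, one of four in a row on the source block, in which the tube stands at the start (28 mm round hole, 18 mm deep). It stays there as the mark of where the tube came from. Origin: centre of its underside; axes parallel to the block's.
- insert_jar: Aluminium insert, 54 x 54 x 24 mm, fixed, one of four in a row on the source block, in which the jar stands at the start (40 mm round hole, 18 mm deep). It stays there as the mark of where the jar came from. Origin: centre of its underside; axes parallel to the block's.
- insert_bottle: Aluminium insert, 54 x 54 x 24 mm, fixed, one of four in a row on the source block, in which the bottle stands at the start (36 mm round hole, 18 mm deep). It stays there as the mark of where the bottle came from. Origin: centre of its underside; axes parallel to the block's.
- insert_flask: Aluminium insert, 54 x 54 x 24 mm, fixed, one of four in a row on the source block, in which the flask stands at the start (34 mm square hole, 18 mm deep). It stays there as the mark of where the flask came from. Origin: centre of its underside; axes parallel to the block's.
- block: Source block: dark steel base plate 64 x 240 x 6 mm, fixed, carrying the four inserts, in any order, in a row along its y axis at y = -87, -29, +29, +87 mm (insert tops 30 mm above the bench). A flat thumb tab sticks out 48 mm from its +y end. Origin: centre of its underside, on the bench; x across the row, z up.
- rack: Destination rack: grey plastic, 62 x 236 mm, fixed, empty. Four equal open cells in a row along its y axis, centres at y = -87, -29, +29, +87 mm (x = 0); each 54 x 54 mm inside, floor 4 mm above the underside, walls 4 mm thick and 18 mm high over the bench. A flat thumb tab sticks out 50 mm from its +y end. Origin: centre of its underside, on the bench; x across the row, z up.

How it is judged:
By the outcome, as a careful person would: the job done as asked, in the order asked, and still so for the second after the job is handed in, with the robot touching nothing.
It also fails if it takes over 106 s, if anything falls off the work surface, if the arm or the gripper's body presses on something with over 40 N, if the wrist force passes 120 N, or if a joint passes its speed limit or range.

### The arm

A 6-joint arm with a two-finger parallel gripper is mounted at the origin on the work surface. World frame = base frame: x ahead of the robot, y to its left, z up, the work surface at z = 0. Lengths are in mm, angles in rad, forces in N, time in s.
With the tool pointing down it reaches from about 325 to 1000 mm from the base axis. Payload 5.1 kg.
Tool frame: the origin (TCP) lies on the centre line of the jaws, within the pads' length; the fingertips stand 11 mm ahead of it and the grasp point (between the pads) lies 8 mm behind it; z points along the fingers, y is the line along which they close (so a half turn about z gives the same grasp; the last joint's range is limited). The gripper opens to 85 mm and grips with 20 to 120 N. Pads are 22 mm wide; open, the fingers measure 114 mm over their backs; the gripper's body (76 mm by 85 mm) begins 54 mm behind the grasp point. The pads swing forward as they close: fully open they stand 13 mm farther back than shut.
Start: joints at [1.115, 0.124, 1.65, -0, 1.367, -0.083], TCP at [236.766, 605.332, 242.322] pointing down, gripper open.
Joint ranges: [-2.61, 2.61], [-1.02, 2.33], [0.03, 2.71], [-1.35, 4.49], [0.32, 2.68], [-2.91, 2.91]. Speed limits (rad/s): [2.57, 2.57, 3.14, 3.14, 3.14, 3.14].

### API

Orientations are given as a rotation vector (axis times angle).
In Python, from plant import env gives the robot as it stands. The module is installed in compiled form; this text tells all that it offers.
- The arm moves only by the shell command python3 -m inch 'ROWS' [FORCE]. ROWS is JSON, a list of rows, each a list of 5 numbers: the shift along the tool's x, y, z normalised to -1 to 1, where 1 is 30 cm, then the turn about the tool's z normalised to -1 to 1, where 1 is pi rad, then the opening, from 0 (shut) to 1 (fully open). A call has 1 to 12 rows; each row is the pose to reach, as a shift and turn from the pose commanded when the call began, along the tool's axes at that moment, turning the shorter way round; what a row does not reach only later rows make up. A row lasts 1/10 s, in which the tool goes at most 50 mm and 8.59 degrees, less where a joint would pass 70% of its speed; a pose out of reach is approached as far as the arm can. A call with a number of a shift or a turn outside -1 to 1 is refused whole. A call with a gripper value outside its range is refused whole. The fingers move at their own pace and stop on an object; FORCE is the grip in N (left out, the last holds). Time passes only in rows, so rows that repeat a pose let the fingers close. It gives the time, the measured TCP pose, the force, the opening and the grip force at its end, in the units of the state.
- env.observe(): the state, without advancing time (a new reading comes with each control period).
- env.capture(name): name is "side" or "top" or "wrist"; returns a dict with "color" (480x640x3 uint8, red, green, blue), "depth" (480x640 float32, mm along the optical axis (not along the pixel's ray), 0 where there is no reading), "mtx" (3x3 intrinsics, pixels), "cam_to_world" (4x4, takes a point from camera to world coordinates). Camera axes: x right, y up, looking along -z (the intrinsics and any distortion apply to the point x, -y, -z); pixel columns grow to the right and rows downward; lengths in mm; the calibration is good to about 2 mm. A picture is of the moment at which its call begins.
- env.sign_off(): hands the job in; it is judged then, once.
The state is a dict: "time": time; "qpos": joint angles; "joint_velocities": joint speeds; "tau": joint torques, N m; "eef_pos": TCP position; "orientation": TCP orientation; "force": force on the tool from outside, world axes, zero at the start; "wrist_torque": the same for the moment, N m; "grip_width": opening from 0.0 (shut) to 1.0 (fully open); "gripper_force": force on a finger pad.
Only numpy, scipy, OpenCV 4.12 (cv2) and the standard library are available. Lean on these libraries where they do the work, as an engineer would, in place of code of your own. Each camera call takes 0.05 s, during which the arm holds its last target. There are 200 camera calls.

## Working session

There is one attempt and no reset: what is moved stays moved. The work goes in short steps, Python scripts to look and compute and a shell command to move; the robot and the scene stay as the last step left them, time stands still between calls to the robot, and variables do not carry over. Pictures are saved under pics/ and viewed, at most 14 in all, crops included, and the job is handed in when it is done.

```bash
mkdir -p pics
cat > h.py <<'E'
from plant import env
import numpy as np, cv2, pickle
def grab(n,f):
    c=env.capture(n); cv2.imwrite(f'pics/{f}.png',c['color'][:,:,::-1]); pickle.dump(c,open(f'{f}.pkl','wb')); return c
def pt(c,u,v,d=None):
    K=c['mtx']; d=d or float(np.median(c['depth'][int(v)-1:int(v)+2,int(u)-1:int(u)+2]))
    p=np.array([(u-K[0,2])/K[0,0]*d,-(v-K[1,2])/K[1,1]*d,-d,1]); return (c['cam_to_world']@p)[:3]
def ptz(c,u,v,z):
    a=pt(c,u,v,100.);b=pt(c,u,v,200.); return a+(b-a)*(z-a[2])/(b[2]-a[2])
E
python3 - <<'E'
from h import *
for n in('top','side'):
    c=grab(n,n+'0'); print(c['mtx'],c['cam_to_world'])
print(env.observe())
E
```

```text
[[619.93250542   0.         327.39832481]
 [  0.         619.93250542 232.07536906]
 [  0.           0.           1.        ]] [[ 2.10799288e-04  9.95400828e-01 -9.57974305e-02  4.97671183e+02]
 [-9.99367565e-01 -3.19674038e-03 -3.54153966e-02 -2.48160644e+01]
 [-3.55587546e-02  9.57443104e-02  9.94770628e-01  8.94677246e+02]
 [ 0.00000000e+00  0.00000000e+00  0.00000000e+00  1.00000000e+00]]
[[552.75391292   0.         312.93601859]
 [  0.         552.75391292 244.44273202]
 [  0.           0.           1.        ]] [[-9.83659802e-01  1.20037559e-01 -1.34180397e-01  4.58597012e+02]
 [-1.79993460e-01 -6.72111658e-01  7.18239705e-01  5.46829923e+02]
 [-3.96846758e-03  7.30655120e-01  6.82735195e-01  5.70104504e+02]
 [ 0.00000000e+00  0.00000000e+00  0.00000000e+00  1.00000000e+00]]
{'time': 0.1, 'qpos': array([ 1.11539350e+00,  1.24469468e-01,  1.65151892e+00, -1.65638096e-06,
        1.36750982e+00, -8.25784248e-02]), 'joint_velocities': array([-0.00033973, -0.00051789, -0.00163546, -0.0005911 ,  0.00103276,
        0.0010171 ]), 'tau': array([ 3.82563157e-04, -4.24928534e+01, -3.66654360e+01, -4.66001518e-05,
        3.92052083e-03, -1.04754290e-05]), 'eef_pos': array([236.54354504, 604.86798102, 241.16772711]), 'orientation': array([-5.82151022e-01, -3.08666882e+00,  2.88581663e-03]), 'force': array([ 0.37508117, -0.21146619,  0.02648328]), 'wrist_torque': array([0.00230987, 0.01227269, 0.01981277]), 'gripper_force': 0.0, 'grip_width': 0.99833119418347}
```

View pics/top0.png

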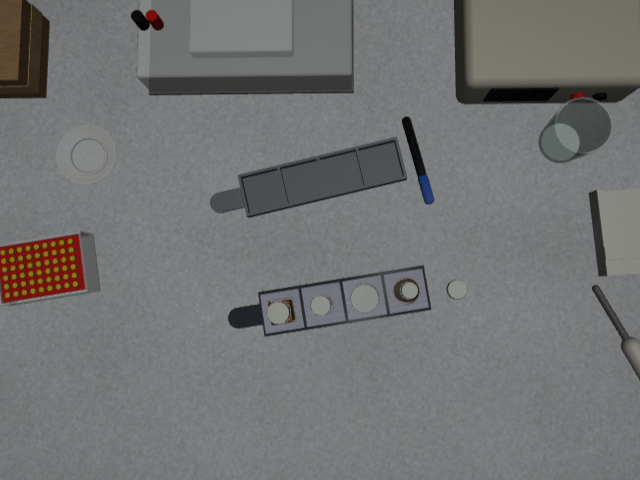

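View pics/side0.png

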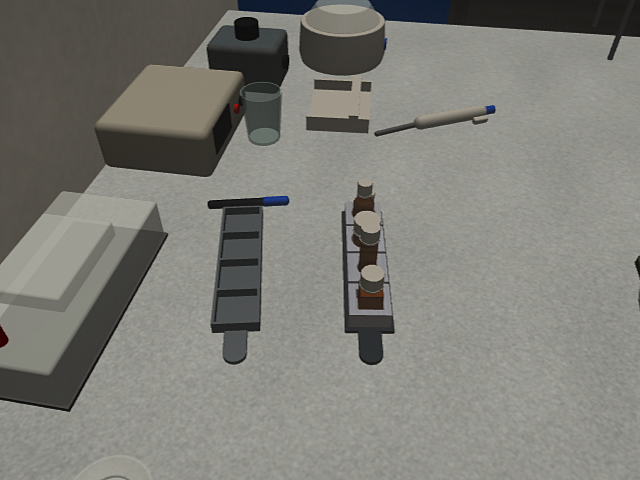

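The top view shows the block's tab at about (240,317). From the tab outward the containers are flask (279,312), tube (320,305), jar (365,298) and bottle (406,290). The disc at (457,290) is not one of them. The rack's tab is at (222,202). I'll enlarge both for accurate pixels.

Run:
```python
import cv2
i=cv2.imread('pics/top0.png')
for n,(u,v,w,h) in dict(rk=(205,125,210,105),bl=(225,250,210,95)).items():
    c=cv2.convertScaleAbs(i[v:v+h,u:u+w],alpha=1.6); cv2.imwrite(f'pics/{n}.png',cv2.resize(c,(w*38//10,h*38//10),interpolation=cv2.INTER_CUBIC))
```

```text
(no output)
```

View pics/rk.png

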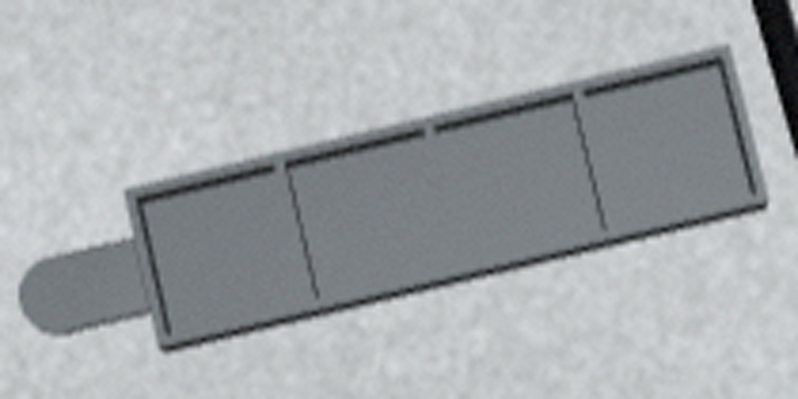

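View pics/bl.png

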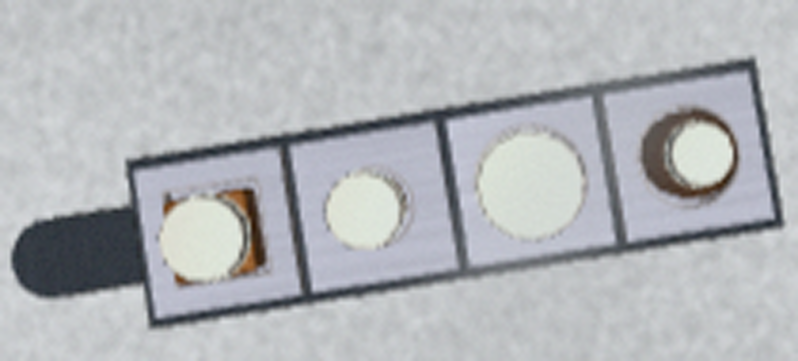

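The rack rim's crop corners are (128,190), (728,48), (766,204), (165,346). The cap centres in the other crop are flask (204,238), tube (364,210), jar (531,183), bottle (702,154).

Run:
```python
from h import *
from scipy.spatial.transform import Rotation as R
c=pickle.load(open('top0.pkl','rb'))
f=lambda p,o,z:ptz(c,o[0]+(p[0]+.5)/3.8-.5,o[1]+(p[1]+.5)/3.8-.5,z)
def fit(P,L,W,o,z):
    w=np.array([f(p,o,z)[:2] for p in P]); print('sides',[round(float(np.linalg.norm(w[i]-w[i-1])),1) for i in range(4)])
    y=(w[0]+w[3]-w[1]-w[2]);y/=np.linalg.norm(y); return w.mean(0),y
rc,ry=fit([(128,190),(728,48),(766,204),(165,346)],236,62,(205,125),18)
bc,by=fit([(128,160),(754,60),(782,222),(153,325)],240,64,(225,250),6)
print('rack',rc,ry,'block',bc,by)
a=lambda y:np.degrees(np.arctan2(-y[0],y[1]))
print('yaw',a(ry),a(by))
caps=dict(flask=(204,238),tube=(364,210),jar=(531,183),bottle=(702,154)); hh=dict(flask=79,tube=104,jar=68,bottle=88)
for i,k in enumerate(caps):
    p=f(caps[k],(225,250),hh[k]); m=bc+by*(87-58*i); u,v=225+caps[k][0]/3.8,250+caps[k][1]/3.8
    print(k,p.round(1),'nominal',m.round(1),'depthpt',pt(c,u,v).round(1),'dest',(rc+ry*(-87+58*i)).round(1))
o=env.observe(); r=R.from_rotvec(o['orientation']).as_matrix(); print(r.round(3),o['eef_pos'])
print('side')
```

```text
sides [61.5, 233.5, 61.4, 232.3]
sides [62.3, 238.5, 61.1, 238.1]
rack [662.30399707  14.09121168] [-0.22692607  0.97391199] block [485.88530958 -16.77853972] [-0.15939653  0.98721464]
yaw 13.11616392544353 9.171870495322473
flask [470.9  68.5  79. ] nominal [472.   69.1] depthpt [470.4  68.1  79. ] dest [682.  -70.6]
tube [481.1  12.2 104. ] nominal [481.3  11.9] depthpt [480.6  11.7 104.3] dest [668.9 -14.2]
jar [489.7 -44.4  68. ] nominal [490.5 -45.4] depthpt [489.2 -44.9  68.8] dest [655.7  42.3]
bottle [ 499.7 -101.9   88. ] nominal [ 499.8 -102.7] depthpt [ 499.2 -102.3   89.5] dest [642.6  98.8]
[[-0.931  0.364 -0.001]
 [ 0.364  0.931 -0.002]
 [ 0.    -0.002 -1.   ]] [236.54354504 604.86798102 241.16772711]
side
```

Everything agrees with the given sizes and heights. Next I'll work out the approach above the flask.

```bash
cat > go.py <<'E'
import sys
from h import *
from scipy.spatial.transform import Rotation as R
# usage: go.py x y z [yaw of tool y, deg]
x=np.array(list(map(float,sys.argv[1:4]))); o=env.observe(); r=R.from_rotvec(o['orientation']).as_matrix()
s=r.T@(x-o['eef_pos'])/300; yaw=np.degrees(np.arctan2(r[1,1],r[0,1])); t=(yaw-float(sys.argv[4]) if len(sys.argv)>4 else 0)
t=(t+90)%180-90
print('shift',s.round(4),'turn',round(t/180,4),'yaw',yaw.round(2),'pos',o['eef_pos'].round(1),'q',o['qpos'].round(2),'F',o['force'].round(2),'t',o['time'],'grip',o['grip_width'],o['gripper_force'])
E
python3 go.py 470.9 68.5 180 9.2; python3 go.py 470.9 68.5 64 9.2|cut -c1-60
```

```text
shift [-1.3788 -1.3801  0.2063] turn 0.3302 yaw 68.64 pos [236.5 604.9 241.2] q [ 1.12  0.12  1.65 -0.    1.37 -0.08] F [ 0.38 -0.21  0.03] t 0.1 grip 0.99833119418347 0.0
shift [-1.3788 -1.3794  0.593 ] turn 0.3302 yaw 68.64 pos [2
```

```bash
python3 -m inch '[[-0.08,-0.08,0,0.03,1],[-0.2,-0.2,0,0.07,1],[-0.32,-0.32,0,0.11,1],[-0.44,-0.44,0,0.15,1],[-0.56,-0.56,0,0.19,1],[-0.68,-0.68,0,0.23,1],[-0.8,-0.8,0,0.27,1],[-0.9,-0.9,0,0.31,1],[-0.9,-0.9,0,0.33,1],[-0.9,-0.9,0,0.33,1],[-0.9,-0.9,0,0.33,1],[-0.9,-0.9,0,0.33,1]]'; python3 go.py 470.9 68.5 180 9.2
```

```text
time: 1.3
eef_pos: [389.5, 256.2, 242.1]
orientation: [-2.032, -2.396, 0.0]
force: [-1.1, 0.5, -0.1]
grip_width: 0.998
gripper_force: 0.0
shift [-0.6616  0.1659  0.2071] turn 0.001 yaw 9.38 pos [389.5 256.2 242.1] q [ 0.47 -0.3   2.05  0.    1.4   0.3 ] F [-1.08  0.49 -0.07] t 1.3 grip 0.9981314921828123 0.0
```

```bash
python3 -m inch '[[-0.1,0.03,0.03,0,1],[-0.22,0.06,0.07,0,1],[-0.34,0.09,0.11,0,1],[-0.46,0.12,0.15,0,1],[-0.58,0.145,0.18,0,1],[-0.64,0.16,0.2,0,1],[-0.6616,0.166,0.207,0,1],[-0.6616,0.166,0.207,0,1],[-0.6616,0.166,0.207,0,1],[-0.6616,0.166,0.207,0,1]]'; python3 go.py 470.9 68.5 64 9.2
python3 - <<'E'
from h import *
c=grab('wrist','w0')
E
```

```text
time: 2.3
eef_pos: [470.8, 68.8, 180.7]
orientation: [2.033, 2.395, 0.001]
force: [-0.1, 1.2, -0.3]
grip_width: 0.995
gripper_force: 0.0
shift [-1.00e-03 -3.00e-04  3.89e-01] turn 0.0009 yaw 9.36 pos [470.8  68.8 180.7] q [ 0.03 -0.23  2.09  0.    1.28 -0.13] F [-0.15  1.21 -0.26] t 2.3 grip 0.9952554987940831 0.0
```

View pics/w0.png

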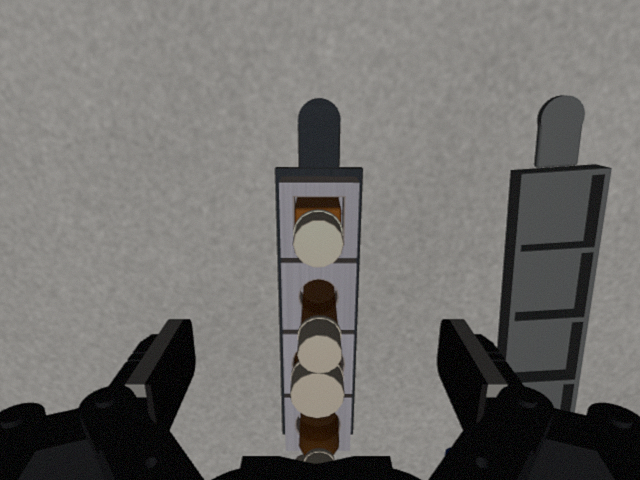

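The wrist view has the flask cap at (318,241). It is midway between the fingers, at about u 190 and 440, and the flask stands square to the jaws. Descending and gripping.

```bash
python3 -m inch '[[0,0,0.1,0,1],[0,0,0.2,0,1],[0,0,0.28,0,1],[0,0,0.33,0,1],[0,0,0.36,0,1],[0,0,0.38,0,1],[0,0,0.39,0,1],[0,0,0.39,0,1],[0,0,0.39,0,0.6]]' 30;python3 go.py 470.9 68.5 64 9.2; python3 -m inch '[[0,0,0,0,0.45],[0,0,0,0,0.3],[0,0,0,0,0.2],[0,0,0,0,0.2],[0,0,0,0,0.2],[0,0,0,0,0.2],[0,0,0,0,0.2]]' 30
```

```text
time: 3.25
eef_pos: [471.6, 67.7, 64.1]
orientation: [2.034, 2.392, 0.002]
force: [-0.3, -0.4, -0.2]
grip_width: 0.857
gripper_force: 0.0
shift [ 0.003  -0.0018  0.0003] turn 0.0002 yaw 9.24 pos [471.6  67.7  64.1] q [ 0.03 -0.08  2.18  0.    1.04 -0.13] F [-0.27 -0.39 -0.19] t 3.25 grip 0.8573485194819408 0.0
time: 3.95
eef_pos: [471.2, 67.6, 63.6]
orientation: [2.035, 2.393, 0.001]
force: [0.0, 0.3, 3.7]
grip_width: 0.334
gripper_force: 29.6
```

```bash
python3 -m inch '[[0,0,-0.01,0,0.2],[0,0,-0.03,0,0.2],[0,0,-0.07,0,0.2],[0,0,-0.12,0,0.2],[0,0,-0.18,0,0.2],[0,0,-0.24,0,0.2],[0,0,-0.3,0,0.2],[0,0,-0.34,0,0.2],[0,0,-0.36,0,0.2],[0,0,-0.36,0,0.2]]'; python3 go.py 682 -70.6 171 13.1
```

```text
time: 4.95
eef_pos: [471.3, 67.6, 172.2]
orientation: [2.034, 2.392, 0.001]
force: [-0.4, -0.3, -1.2]
grip_width: 0.338
gripper_force: 30.0
shift [-0.5677  0.6193  0.0051] turn -0.0214 yaw 9.24 pos [471.3  67.6 172.2] q [ 0.03 -0.22  2.1  -0.    1.26 -0.13] F [-0.37 -0.27 -1.21] t 4.95 grip 0.33791827584658685 30.027260184288025
```

```bash
python3 -m inch '[[-0.02,0.022,0,0,0.2],[-0.06,0.066,0,0,0.2],[-0.12,0.131,0,-0.005,0.2],[-0.19,0.207,0,-0.01,0.2],[-0.26,0.284,0,-0.015,0.2],[-0.33,0.36,0,-0.02,0.2],[-0.4,0.436,0,-0.0214,0.2],[-0.46,0.502,0,-0.0214,0.2],[-0.51,0.556,0,-0.0214,0.2],[-0.545,0.594,0,-0.0214,0.2],[-0.56,0.612,0,-0.0214,0.2],[-0.5677,0.6193,0,-0.0214,0.2]]'; python3 -m inch '[[0,0,0.01,0,0.2],[0,0,0.04,0,0.2],[0,0,0.09,0,0.2],[0,0,0.15,0,0.2],[0,0,0.21,0,0.2],[0,0,0.26,0,0.2],[0,0,0.29,0,0.2],[0,0,0.3,0,0.2],[0,0,0.3,0,0.2]]'; python3 go.py 682 -70.6 56 13.1
```

```text
time: 6.15
eef_pos: [681.6, -71.1, 169.6]
orientation: [-1.953, -2.458, 0.002]
force: [-0.2, 0.7, -1.4]
grip_width: 0.342
gripper_force: 30.0
time: 7.05
eef_pos: [681.5, -70.6, 80.7]
orientation: [-1.953, -2.46, 0.001]
force: [-0.7, 0.1, -0.7]
grip_width: 0.339
gripper_force: 30.0
shift [-0.0002  0.0016  0.0824] turn -0.0001 yaw 13.09 pos [681.5 -70.6  80.7] q [-0.18  0.34  1.68 -0.    1.12 -0.41] F [-0.68  0.08 -0.72] t 7.05 grip 0.3388487651762897 30.02413719892502
```

```bash
python3 -m inch '[[0,0,0.015,0,0.2],[0,0,0.03,0,0.2],[0,0,0.045,0,0.2],[0,0,0.058,0,0.2],[0,0,0.068,0,0.2],[0,0,0.075,0,0.2],[0,0,0.078,0,0.2],[0,0,0.078,0,0.2]]'; python3 -m inch '[[0,0,0.001,0,0.2],[0,0,0.002,0,0.2],[0,0,0.003,0,0.2],[0,0,0.004,0,0.2],[0,0,0.004,0,0.2]]'
python3 - <<'E'
from h import *
c=grab('side','s1'); i=cv2.imread('pics/s1.png')[160:360,180:440]; cv2.imwrite('pics/s1c.png',cv2.resize(i,None,fx=3,fy=3))
E
```

```text
time: 7.85
eef_pos: [681.6, -70.6, 57.7]
orientation: [-1.954, -2.46, 0.0]
force: [-0.6, 1.1, -0.6]
grip_width: 0.339
gripper_force: 30.0
time: 8.35
eef_pos: [681.6, -70.6, 56.6]
orientation: [-1.954, -2.46, 0.0]
force: [-0.7, 0.4, -1.8]
grip_width: 0.34
gripper_force: 30.0
```

View pics/s1c.png

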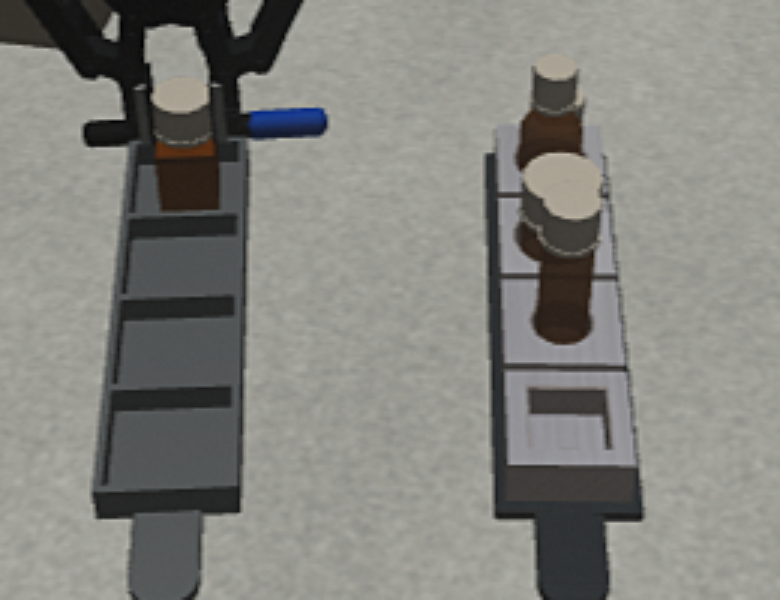

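The flask, with its cap at (180,95) in the crop, is upright over the far cell and inside its walls. I'll ease down to contact.

```bash
for i in 1 2 3; do python3 -m inch '[[0,0,0.001,0,0.2],[0,0,0.002,0,0.2],[0,0,0.002,0,0.2]]'|sed -n '2p;4p'; done
```

```text
eef_pos: [681.6, -70.6, 56.0]
force: [0.1, 0.0, -0.9]
eef_pos: [681.7, -70.7, 55.7]
force: [0.2, -0.4, 0.3]
eef_pos: [681.9, -70.7, 55.6]
force: [-2.3, 1.1, 5.6]
```

```bash
python3 -m inch '[[0,0,0,0,0.37],[0,0,0,0,0.42],[0,0,0,0,0.6],[0,0,0,0,0.8],[0,0,0,0,0.9],[0,0,0,0,0.9],[0,0,-0.05,0,0.9],[0,0,-0.14,0,0.9],[0,0,-0.25,0,0.9],[0,0,-0.36,0,0.9],[0,0,-0.42,0,0.9],[0,0,-0.44,0,0.9]]'; python3 go.py 481.1 12.2 175 9.2
```

```text
time: 10.5
eef_pos: [683.1, -70.9, 191.0]
orientation: [1.95, 2.456, 0.004]
force: [0.1, -0.3, -0.2]
grip_width: 0.902
gripper_force: 0.0
shift [ 0.4225 -0.5935  0.0491] turn 0.0216 yaw 13.09 pos [683.1 -70.9 191. ] q [-0.18  0.23  1.61 -0.    1.29 -0.41] F [ 0.1  -0.32 -0.21] t 10.5 grip 0.9023254625245252 0.0
```

```bash
python3 -m inch '[[0.04,-0.06,0.005,0,0.9],[0.11,-0.155,0.013,0.005,0.9],[0.19,-0.267,0.02,0.01,0.9],[0.27,-0.38,0.03,0.015,0.9],[0.34,-0.478,0.04,0.02,0.9],[0.39,-0.548,0.045,0.0216,0.9],[0.415,-0.583,0.049,0.0216,0.9],[0.4225,-0.5935,0.049,0.0216,0.9],[0.4225,-0.5935,0.049,0.0216,0.9],[0.4225,-0.5935,0.049,0.0216,0.9],[0.4225,-0.5935,0.049,0.0216,0.9]]'; python3 go.py 481.1 12.2 84 9.2
python3 - <<'E'
from h import *
c=grab('top','t2'); i=cv2.imread('pics/t2.png')[110:350,215:440]; cv2.imwrite('pics/t2c.png',cv2.resize(i,None,fx=2.4,fy=2.4))
E
```

```text
time: 11.6
eef_pos: [480.4, 12.1, 172.3]
orientation: [2.036, 2.392, 0.0]
force: [0.4, -0.3, 1.2]
grip_width: 0.9
gripper_force: 0.0
shift [0.     0.0022 0.2944] turn -0.0001 yaw 9.18 pos [480.4  12.1 172.3] q [-0.09 -0.21  2.09 -0.    1.26 -0.25] F [ 0.41 -0.34  1.2 ] t 11.6 grip 0.9004777592220261 0.0
```

View pics/t2c.png

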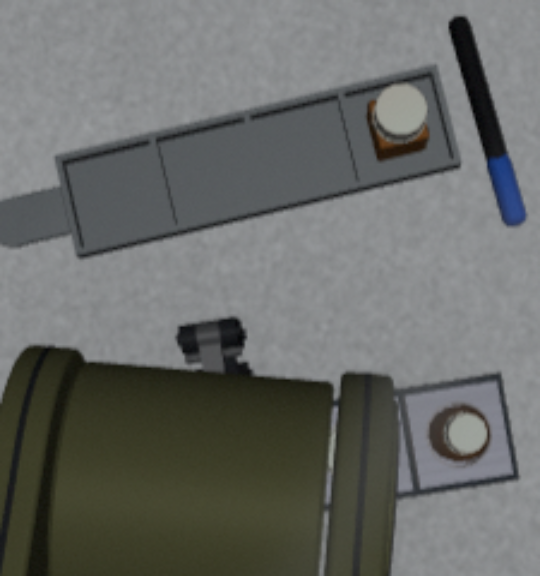

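The flask stands in the middle of the far cell, cap at (401,110) in the crop. Tube next.

```bash
python3 -m inch '[[0,0.002,0.05,0,0.9],[0,0.002,0.12,0,0.9],[0,0.002,0.19,0,0.9],[0,0.002,0.25,0,0.9],[0,0.002,0.28,0,0.9],[0,0.002,0.294,0,0.9],[0,0.002,0.294,0,0.9],[0,0.002,0.294,0,0.9],[0,0.002,0.294,0,0.6]]' 30;python3 go.py 481.1 12.2 84 9.2; python3 -m inch '[[0,0,0,0,0.4],[0,0,0,0,0.25],[0,0,0,0,0.15],[0,0,0,0,0.15],[0,0,0,0,0.15],[0,0,0,0,0.15],[0,0,0,0,0.15]]' 30
```

```text
time: 12.55
eef_pos: [480.9, 12.5, 85.0]
orientation: [2.035, 2.391, 0.002]
force: [-0.2, -0.0, -0.3]
grip_width: 0.749
gripper_force: 0.0
shift [-0.0012  0.0004  0.0033] turn 0.0 yaw 9.2 pos [480.9  12.5  85. ] q [-0.09 -0.1   2.16  0.    1.08 -0.25] F [-0.22 -0.04 -0.31] t 12.55 grip 0.7494762408688926 0.0
time: 13.25
eef_pos: [480.5, 12.5, 84.4]
orientation: [2.035, 2.392, 0.001]
force: [0.7, 0.4, 3.6]
grip_width: 0.295
gripper_force: 29.5
```

```bash
python3 -m inch '[[0,0,-0.01,0,0.15],[0,0,-0.03,0,0.15],[0,0,-0.07,0,0.15],[0,0,-0.12,0,0.15],[0,0,-0.18,0,0.15],[0,0,-0.24,0,0.15],[0,0,-0.3,0,0.15],[0,0,-0.34,0,0.15],[0,0,-0.36,0,0.15],[0,0,-0.36,0,0.15]]'; python3 go.py 668.9 -14.2 192 9.2
```

```text
time: 14.25
eef_pos: [480.5, 12.5, 192.9]
orientation: [2.035, 2.392, 0.001]
force: [1.3, 1.0, -0.4]
grip_width: 0.291
gripper_force: 29.6
shift [-0.1885  0.6057  0.0041] turn 0.0 yaw 9.2 pos [480.5  12.5 192.9] q [-0.09 -0.23  2.07 -0.    1.3  -0.25] F [ 1.33  0.97 -0.4 ] t 14.25 grip 0.29074389119454264 29.601716995239258
```

```bash
python3 -m inch '[[-0.006,0.02,0,0,0.15],[-0.02,0.064,0,0,0.15],[-0.04,0.128,0,-0.005,0.15],[-0.063,0.202,0,-0.01,0.15],[-0.086,0.277,0,-0.015,0.15],[-0.11,0.352,0,-0.02,0.15],[-0.133,0.427,0,-0.0217,0.15],[-0.153,0.491,0,-0.0217,0.15],[-0.17,0.544,0,-0.0217,0.15],[-0.181,0.581,0,-0.0217,0.15],[-0.186,0.599,0,-0.0217,0.15],[-0.1885,0.6057,0,-0.0217,0.15]]'; python3 -m inch '[[0,0,0.01,0,0.15],[0,0,0.04,0,0.15],[0,0,0.09,0,0.15],[0,0,0.15,0,0.15],[0,0,0.21,0,0.15],[0,0,0.26,0,0.15],[0,0,0.29,0,0.15],[0,0,0.3,0,0.15],[0,0,0.3,0,0.15]]'; python3 go.py 668.9 -14.2 76.4 13.1
```

```text
time: 15.45
eef_pos: [668.5, -14.2, 191.0]
orientation: [-1.953, -2.46, 0.001]
force: [0.3, -0.4, -0.2]
grip_width: 0.293
gripper_force: 29.6
time: 16.35
eef_pos: [668.4, -14.2, 101.4]
orientation: [-1.953, -2.46, 0.0]
force: [-0.1, 0.4, 0.6]
grip_width: 0.295
gripper_force: 29.6
shift [-0.0004  0.0015  0.0834] turn 0.0 yaw 13.11 pos [668.4 -14.2 101.4] q [-0.1   0.28  1.71  0.    1.15 -0.33] F [-0.09  0.36  0.61] t 16.35 grip 0.2946716194673123 29.60295081138611
```

```bash
python3 -m inch '[[0,0,0.015,0,0.15],[0,0,0.03,0,0.15],[0,0,0.045,0,0.15],[0,0,0.058,0,0.15],[0,0,0.068,0,0.15],[0,0,0.075,0,0.15],[0,0,0.078,0,0.15],[0,0,0.078,0,0.15]]'|sed -n '2p;4p'; python3 -m inch '[[0,0,0.001,0,0.15],[0,0,0.002,0,0.15],[0,0,0.003,0,0.15],[0,0,0.003,0,0.15]]'|sed -n '2p;4p';for i in 1 2; do python3 -m inch '[[0,0,0.001,0,0.15],[0,0,0.002,0,0.15],[0,0,0.002,0,0.15]]'|sed -n '2p;4p'; done
```

```text
eef_pos: [668.4, -14.2, 78.3]
force: [0.0, -0.3, -0.2]
eef_pos: [668.5, -14.2, 77.7]
force: [-0.1, 0.5, -0.4]
eef_pos: [668.4, -14.2, 76.9]
force: [-0.5, 0.2, -0.2]
eef_pos: [668.5, -14.2, 76.5]
force: [0.3, 0.1, 0.4]
```

```bash
for i in 1 2; do python3 -m inch '[[0,0,0.001,0,0.15],[0,0,0.0015,0,0.15],[0,0,0.0015,0,0.15]]'|sed -n '2p;4p'; done
```

```text
eef_pos: [668.7, -14.2, 76.4]
force: [0.5, -0.0, 2.5]
eef_pos: [668.9, -14.3, 76.4]
force: [-1.7, 0.6, 5.5]
```

Contact. Releasing and moving to the jar.

```bash
python3 -m inch '[[0,0,0,0,0.33],[0,0,0,0,0.38],[0,0,0,0,0.6],[0,0,0,0,0.8],[0,0,0,0,0.9],[0,0,0,0,0.9],[0,0,-0.05,0,0.9],[0,0,-0.14,0,0.9],[0,0,-0.25,0,0.9],[0,0,-0.32,0,0.9],[0,0,-0.35,0,0.9],[0,0,-0.35,0,0.9]]'; python3 go.py 489.7 -44.4 160 9.2
```

```text
time: 19.95
eef_pos: [669.6, -14.3, 183.3]
orientation: [1.951, 2.458, 0.004]
force: [0.2, -0.1, -0.1]
grip_width: 0.901
gripper_force: 0.0
shift [ 0.0383 -0.6071  0.0751] turn 0.0217 yaw 13.11 pos [669.6 -14.3 183.3] q [-0.1   0.2   1.66  0.    1.27 -0.33] F [ 0.23 -0.12 -0.06] t 19.95 grip 0.9006745868676563 0.0
```

```bash
python3 -m inch '[[0.004,-0.06,0.007,0,0.9],[0.01,-0.155,0.02,0.005,0.9],[0.017,-0.267,0.033,0.01,0.9],[0.024,-0.38,0.047,0.015,0.9],[0.03,-0.478,0.06,0.02,0.9],[0.034,-0.548,0.068,0.0217,0.9],[0.037,-0.59,0.073,0.0217,0.9],[0.0383,-0.6071,0.075,0.0217,0.9],[0.0383,-0.6071,0.075,0.0217,0.9],[0.0383,-0.6071,0.075,0.0217,0.9],[0.0383,-0.6071,0.075,0.0217,0.9]]'; python3 go.py 489.7 -44.4 48 9.2
python3 - <<'E'
from h import *
c=grab('wrist','w3')
E
```

```text
time: 21.05
eef_pos: [489.3, -44.3, 158.3]
orientation: [2.035, 2.393, 0.0]
force: [-0.7, 0.0, -0.7]
grip_width: 0.896
gripper_force: 0.0
shift [-0.0006  0.0009  0.3676] turn 0.0001 yaw 9.22 pos [489.3 -44.3 158.3] q [-0.2  -0.17  2.08  0.    1.23 -0.36] F [-0.65  0.03 -0.69] t 21.05 grip 0.8955187376633459 0.0
```

View pics/w3.png

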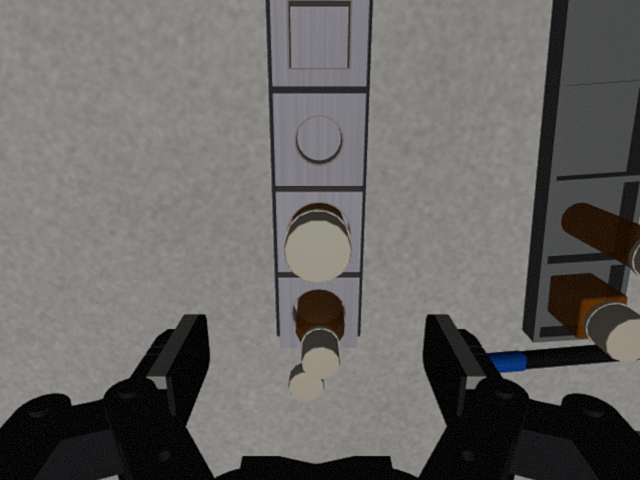

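The jar cap at (318,245) is centred between the fingers. The tube and flask stand upright in the two far rack cells. Descending onto the jar.

```bash
python3 -m inch '[[0,0,0.1,0,0.9],[0,0,0.2,0,0.9],[0,0,0.28,0,0.9],[0,0,0.33,0,0.9],[0,0,0.355,0,0.9],[0,0,0.366,0,0.9],[0,0,0.366,0,0.9],[0,0,0.366,0,0.9]]' 30;python3 -m inch '[[0,0,0,0,0.65],[0,0,0,0,0.5],[0,0,0,0,0.4],[0,0,0,0,0.3],[0,0,0,0,0.3],[0,0,0,0,0.3],[0,0,0,0,0.3]]' 35;  python3 -m inch '[[0,0,-0.01,0,0.3],[0,0,-0.03,0,0.3],[0,0,-0.07,0,0.3],[0,0,-0.12,0,0.3],[0,0,-0.18,0,0.3],[0,0,-0.24,0,0.3],[0,0,-0.3,0,0.3],[0,0,-0.34,0,0.3],[0,0,-0.36,0,0.3],[0,0,-0.36,0,0.3]]';  python3 go.py 655.7 42.3 155 13.1
```

```text
time: 21.9
eef_pos: [489.4, -44.4, 49.2]
orientation: [2.035, 2.391, 0.001]
force: [0.5, 0.2, 0.2]
grip_width: 0.893
gripper_force: 0.0
time: 22.6
eef_pos: [489.0, -44.4, 48.9]
orientation: [2.035, 2.392, 0.001]
force: [-0.1, -0.2, 5.3]
grip_width: 0.431
gripper_force: 34.9
time: 23.6
eef_pos: [488.7, -44.3, 157.0]
orientation: [2.036, 2.392, 0.001]
force: [0.2, -0.6, -1.6]
grip_width: 0.434
gripper_force: 36.0
shift [0.196  0.5957 0.0071] turn -0.0216 yaw 9.2 pos [488.7 -44.3 157. ] q [-0.2  -0.17  2.08  0.    1.22 -0.36] F [ 0.16 -0.6  -1.64] t 23.6 grip 0.4341159435856328 35.97946643829346
```

```bash
python3 -m inch '[[0.006,0.02,0,0,0.3],[0.021,0.064,0,0,0.3],[0.042,0.128,0,-0.005,0.3],[0.066,0.2,0,-0.01,0.3],[0.09,0.274,0,-0.015,0.3],[0.115,0.35,0,-0.02,0.3],[0.138,0.42,0,-0.0216,0.3],[0.159,0.483,0,-0.0216,0.3],[0.176,0.535,0,-0.0216,0.3],[0.188,0.571,0,-0.0216,0.3],[0.194,0.589,0,-0.0216,0.3],[0.196,0.5957,0,-0.0216,0.3]]'; python3 -m inch '[[0,0,0.01,0,0.3],[0,0,0.04,0,0.3],[0,0,0.09,0,0.3],[0,0,0.15,0,0.3],[0,0,0.21,0,0.3],[0,0,0.26,0,0.3],[0,0,0.29,0,0.3],[0,0,0.3,0,0.3],[0,0,0.3,0,0.3]]'; python3 go.py 655.7 42.3 40.9 13.1
```

```text
time: 24.8
eef_pos: [655.7, 42.7, 155.5]
orientation: [-1.953, -2.46, 0.001]
force: [-1.3, -0.1, -1.6]
grip_width: 0.437
gripper_force: 36.0
time: 25.7
eef_pos: [655.4, 42.3, 65.7]
orientation: [-1.953, -2.46, 0.001]
force: [0.8, -0.4, -1.0]
grip_width: 0.431
gripper_force: 36.0
shift [-0.0004  0.0009  0.0827] turn -0.0 yaw 13.09 pos [655.4  42.3  65.7] q [-0.02  0.3   1.76  0.    1.08 -0.25] F [ 0.81 -0.37 -1.03] t 25.7 grip 0.43144155664339173 35.99010229110718
```

```bash
python3 -m inch '[[0,0,0.015,0,0.3],[0,0,0.03,0,0.3],[0,0,0.045,0,0.3],[0,0,0.058,0,0.3],[0,0,0.068,0,0.3],[0,0,0.075,0,0.3],[0,0,0.077,0,0.3],[0,0,0.077,0,0.3]]'|sed -n '2p;4p'; python3 -m inch '[[0,0,0.001,0,0.3],[0,0,0.002,0,0.3],[0,0,0.003,0,0.3],[0,0,0.003,0,0.3]]'|sed -n '2p;4p';for i in 1 2; do python3 -m inch '[[0,0,0.001,0,0.3],[0,0,0.0015,0,0.3],[0,0,0.0015,0,0.3]]'|sed -n '2p;4p'; done
```

```text
eef_pos: [655.5, 42.3, 43.0]
force: [-0.1, 0.6, -0.6]
eef_pos: [655.6, 42.3, 42.3]
force: [-0.6, 0.1, -2.1]
eef_pos: [655.5, 42.3, 41.7]
force: [-0.6, -0.3, -0.5]
eef_pos: [655.5, 42.3, 41.3]
force: [0.6, 0.6, -1.2]
```

```bash
for i in 1 2; do python3 -m inch '[[0,0,0.001,0,0.3],[0,0,0.0015,0,0.3],[0,0,0.0015,0,0.3]]'|sed -n '2p;4p'; done
```

```text
eef_pos: [655.6, 42.3, 41.1]
force: [-0.5, 1.1, 0.1]
eef_pos: [655.7, 42.3, 41.0]
force: [-0.8, -0.1, 2.9]
```

Contact. Releasing and moving to the bottle.

```bash
python3 -m inch '[[0,0,0,0,0.47],[0,0,0,0,0.52],[0,0,0,0,0.7],[0,0,0,0,0.85],[0,0,0,0,0.9],[0,0,0,0,0.9],[0,0,-0.05,0,0.9],[0,0,-0.14,0,0.9],[0,0,-0.25,0,0.9],[0,0,-0.36,0,0.9],[0,0,-0.42,0,0.9],[0,0,-0.42,0,0.9]]'; python3 go.py 499.7 -101.9 165 9.2
```

```text
time: 29.3
eef_pos: [657.8, 42.3, 171.4]
orientation: [1.95, 2.455, 0.008]
force: [-0.1, 0.0, -0.2]
grip_width: 0.9
gripper_force: 0.0
shift [-0.3489 -0.6223  0.0171] turn 0.0216 yaw 13.09 pos [657.8  42.3 171.4] q [-0.02  0.19  1.7   0.    1.25 -0.25] F [-0.14  0.05 -0.16] t 29.3 grip 0.9000949313658574 0.0
```

```bash
python3 -m inch '[[-0.034,-0.06,0,0,0.9],[-0.09,-0.16,0.003,0.005,0.9],[-0.154,-0.274,0.006,0.01,0.9],[-0.22,-0.39,0.01,0.015,0.9],[-0.275,-0.49,0.013,0.02,0.9],[-0.315,-0.562,0.015,0.0216,0.9],[-0.34,-0.605,0.017,0.0216,0.9],[-0.3489,-0.621,0.017,0.0216,0.9],[-0.3489,-0.621,0.017,0.0216,0.9],[-0.3489,-0.621,0.017,0.0216,0.9],[-0.3489,-0.621,0.017,0.0216,0.9]]'; python3 go.py 499.7 -101.9 68 9.2
python3 - <<'E'
from h import *
c=grab('wrist','w4')
E
```

```text
time: 30.4
eef_pos: [498.4, -101.3, 161.4]
orientation: [2.035, 2.394, 0.0]
force: [1.2, -0.0, 0.6]
grip_width: 0.901
gripper_force: 0.0
shift [-0.0027  0.0038  0.3113] turn 0.0003 yaw 9.26 pos [ 498.4 -101.3  161.4] q [-0.31 -0.13  2.04  0.    1.23 -0.47] F [ 1.2  -0.02  0.58] t 30.4 grip 0.9013614338504141 0.0
```

View pics/w4.png

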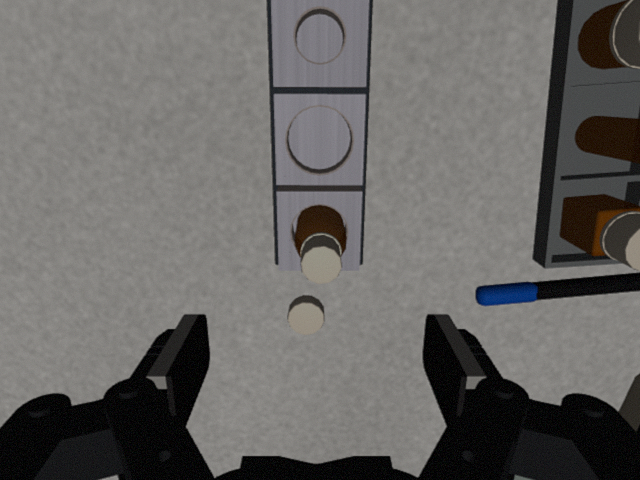

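The bottle cap is at (321,264), nearly centred. The loose disc at (306,315) is clear of the finger path. Descending, with a correction of about 1 mm.

```bash
python3 -m inch '[[-0.003,0.003,0.06,0,0.9],[-0.003,0.003,0.14,0,0.9],[-0.003,0.003,0.22,0,0.9],[-0.003,0.003,0.27,0,0.9],[-0.003,0.003,0.3,0,0.9],[-0.003,0.003,0.31,0,0.9],[-0.003,0.003,0.31,0,0.9],[-0.003,0.003,0.31,0,0.9]]' 30;python3 -m inch '[[0,0,0,0,0.6],[0,0,0,0,0.4],[0,0,0,0,0.25],[0,0,0,0,0.12],[0,0,0,0,0.12],[0,0,0,0,0.12],[0,0,0,0,0.12],[0,0,0,0,0.12]]' 35;  python3 -m inch '[[0,0,-0.01,0,0.12],[0,0,-0.03,0,0.12],[0,0,-0.07,0,0.12],[0,0,-0.12,0,0.12],[0,0,-0.18,0,0.12],[0,0,-0.24,0,0.12],[0,0,-0.3,0,0.12],[0,0,-0.34,0,0.12],[0,0,-0.36,0,0.12],[0,0,-0.36,0,0.12]]';  python3 go.py 642.6 98.8 175 13.1
```

```text
time: 31.25
eef_pos: [499.7, -102.8, 69.4]
orientation: [2.035, 2.391, 0.001]
force: [-0.9, -0.6, 0.1]
grip_width: 0.901
gripper_force: 0.0
time: 32.05
eef_pos: [499.4, -102.7, 68.9]
orientation: [2.035, 2.391, 0.001]
force: [1.1, 0.2, 4.2]
grip_width: 0.244
gripper_force: 35.1
time: 33.05
eef_pos: [499.2, -102.7, 177.5]
orientation: [2.035, 2.391, 0.001]
force: [0.5, -0.0, -0.8]
grip_width: 0.245
gripper_force: 35.0
shift [0.5865 0.5794 0.0088] turn -0.0216 yaw 9.21 pos [ 499.2 -102.7  177.5] q [-0.31 -0.14  2.03 -0.    1.26 -0.47] F [ 0.51 -0.04 -0.76] t 33.05 grip 0.24528471714207195 34.99406140035717
```

```bash
python3 -m inch '[[0.02,0.02,0,0,0.12],[0.063,0.062,0,0,0.12],[0.125,0.124,0,-0.005,0.12],[0.197,0.195,0,-0.01,0.12],[0.27,0.267,0,-0.015,0.12],[0.344,0.34,0,-0.02,0.12],[0.414,0.409,0,-0.0216,0.12],[0.476,0.47,0,-0.0216,0.12],[0.527,0.52,0,-0.0216,0.12],[0.562,0.555,0,-0.0216,0.12],[0.58,0.573,0,-0.0216,0.12],[0.5865,0.5794,0,-0.0216,0.12]]'; python3 -m inch '[[0,0,0.01,0,0.12],[0,0,0.04,0,0.12],[0,0,0.09,0,0.12],[0,0,0.15,0,0.12],[0,0,0.21,0,0.12],[0,0,0.26,0,0.12],[0,0,0.29,0,0.12],[0,0,0.3,0,0.12],[0,0,0.3,0,0.12]]'; python3 go.py 642.6 98.8 60.9 13.1
```

```text
time: 34.25
eef_pos: [642.1, 99.4, 175.5]
orientation: [-1.952, -2.46, 0.002]
force: [-0.6, -0.4, -1.2]
grip_width: 0.247
gripper_force: 35.0
time: 35.15
eef_pos: [642.1, 98.9, 85.8]
orientation: [-1.953, -2.46, 0.001]
force: [0.4, 0.7, -0.7]
grip_width: 0.246
gripper_force: 35.0
shift [-0.0008  0.0014  0.083 ] turn -0.0 yaw 13.1 pos [642.1  98.9  85.8] q [ 0.07  0.26  1.77  0.    1.11 -0.16] F [ 0.4   0.69 -0.7 ] t 35.15 grip 0.24630773257483987 34.98747088975506
```

```bash
python3 -m inch '[[0,0,0.015,0,0.12],[0,0,0.03,0,0.12],[0,0,0.045,0,0.12],[0,0,0.058,0,0.12],[0,0,0.068,0,0.12],[0,0,0.075,0,0.12],[0,0,0.078,0,0.12],[0,0,0.078,0,0.12]]'|sed -n '2p;4p'; for i in 1 2 3 4; do python3 -m inch '[[0,0,0.001,0,0.12],[0,0,0.0015,0,0.12],[0,0,0.0015,0,0.12]]'|sed -n '2p;4p'; done
```

```text
eef_pos: [642.2, 98.9, 62.8]
force: [-0.7, -0.2, -0.4]
eef_pos: [642.3, 99.0, 62.6]
force: [0.5, -0.5, -1.7]
eef_pos: [642.3, 98.9, 62.0]
force: [0.6, 0.2, -0.7]
eef_pos: [642.2, 98.9, 61.5]
force: [-0.1, 0.8, -1.3]
eef_pos: [642.2, 98.9, 61.1]
force: [-0.4, -0.3, -1.6]
```

```bash
for i in 1 2; do python3 -m inch '[[0,0,0.001,0,0.12],[0,0,0.0015,0,0.12],[0,0,0.0015,0,0.12]]'|sed -n '2p;4p'; done
```

```text
eef_pos: [642.3, 99.0, 61.0]
force: [-0.6, 0.1, 0.6]
eef_pos: [642.5, 99.0, 60.9]
force: [-2.1, -0.7, 5.0]
```

```bash
python3 -m inch '[[0,0,0,0,0.28],[0,0,0,0,0.34],[0,0,0,0,0.6],[0,0,0,0,0.8],[0,0,0,0,0.9],[0,0,0,0,0.9],[0,0,-0.05,0,0.9],[0,0,-0.14,0,0.9],[0,0,-0.25,0,0.9],[0,0,-0.36,0,0.9],[0,0,-0.45,0,0.9],[0,0,-0.48,0,0.9]]'; python3 go.py 450 200 200 13.1; python3 -m inch '[[0.05,-0.08,0,0,0.9],[0.12,-0.2,0,0,0.9],[0.21,-0.35,0,0,0.9],[0.3,-0.5,0,0,0.9],[0.37,-0.62,0,0,0.9],[0.42,-0.7,0,0,0.9],[0.42,-0.7,0,0,0.9],[0.42,-0.7,0,0,0.9],[0.42,-0.7,0,0,0.9],[0.42,-0.7,0,0,0.9]]'
python3 - <<'E'
from h import *
a=[]
for n in('top','side'):
    c=grab(n,n+'9'); i=cv2.imread(f'pics/{n}9.png'); i=i[110:350,160:480]; a.append(cv2.resize(i,None,fx=1.24,fy=1.24))
cv2.imwrite('pics/fin.png',np.hstack(a))
E
```

```text
time: 38.95
eef_pos: [644.3, 99.1, 210.0]
orientation: [1.95, 2.456, 0.009]
force: [1.2, -0.5, 0.0]
grip_width: 0.903
gripper_force: 0.0
shift [ 0.4744 -0.5549  0.0284] turn -0.0 yaw 13.1 pos [644.3  99.1 210. ] q [ 0.07  0.14  1.68 -0.    1.31 -0.16] F [ 1.17 -0.49  0.05] t 38.95 grip 0.9026415033133113 0.0
time: 39.95
eef_pos: [410.0, 173.7, 204.2]
orientation: [-1.955, -2.459, 0.001]
force: [0.0, 0.3, 0.3]
grip_width: 0.902
gripper_force: 0.0
```

View pics/fin.png

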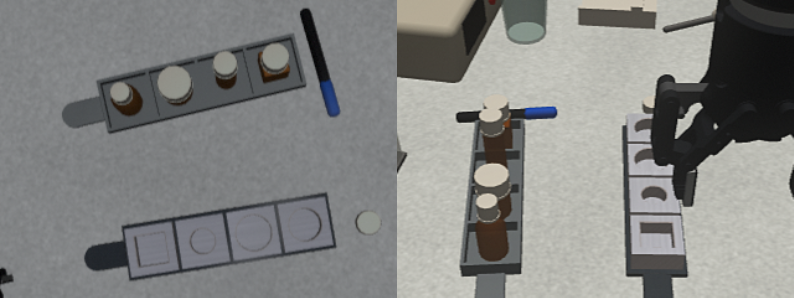

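From the rack's tab outward stand bottle (122,95), jar (175,85), tube (225,70) and flask (275,60). All are upright in their own cells, the block is empty and the robot is clear.

Run:
```python
from h import *
c=pickle.load(open('top9.pkl','rb'))
for n,u,v in(('bottle',160+122/1.24,110+95/1.24),('jar',160+175/1.24,110+85/1.24),('tube',160+225/1.24,110+66/1.24),('flask',160+275/1.24,110+58/1.24)): print(n,pt(c,u,v).round(1))
print(env.sign_off())
```

```text
bottle [637.4  96.4  80.3]
jar [651.4  40.7  61.3]
tube [664.6 -14.8  97.7]
flask [678.7 -68.8  70.8]
the job is handed in; nothing more can be done
None
```

All four containers now stand upright in the rack in reverse order (from the rack's tab: bottle, jar, tube, flask), each let go on its cell floor, and I handed the job in at about 40 s of the 106 s allowed; no verdict came back.

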